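# Vent the last gauge and tap it

### The arm

A 6-joint arm with a two-finger parallel gripper is mounted at the origin on the work surface. World frame = base frame: x ahead of the robot, y to its left, z up, the work surface at z = 0. Lengths are in mm, angles in rad, forces in N, time in s.
With the tool pointing down it reaches from about 275 to 975 mm from the base axis. Payload 8.4 kg.
Tool frame: the origin (TCP) lies midway between the tips of the shut fingers; the grasp point (between the pads) lies 19 mm behind it; z points along the fingers, y is the line along which they close (so a half turn about z gives the same grasp; the last joint's range is limited). The gripper opens to 92 mm and grips with 3 to 60 N. Pads are 20 mm wide; open, the fingers measure 128 mm over their backs; the gripper's body (75 mm by 189 mm) begins 69 mm behind the grasp point.
Start: joints at [1.258, 0.353, 1.633, -0, 1.155, -0.002], TCP at [191.136, 595.059, 214.583] pointing down, gripper open.
Joint ranges: [-2.63, 2.63], [-0.92, 2.1], [0.06, 2.66], [-1.3, 4.44], [0, 2.69], [-3.02, 3.02]. Speed limits (rad/s): [2.22, 2.22, 2.79, 3.14, 3.14, 3.14].

### API

Orientations are given as a 3x3 rotation matrix whose columns are the frame's x, y, z axes.
In Python, from workcell import bot gives the robot as it stands.
- The arm moves only by the tool carry_out, never from a script. Its argument "commands" is text: rows parted by semicolons, each of 5 numbers parted by spaces: the shift along the tool's x, y, z in mm, then the turn about the tool's z in degrees, then the opening, from 0 (shut) to 1 (fully open). A call has 1 to 12 rows; each row shifts and turns the commanded pose from where the row before left it, along the tool's axes as they then stand; what a row does not reach is not made up. A row lasts 1/8 s, in which the tool goes at most 62.5 mm and 10.7 degrees, less where a joint would pass 70% of its speed; a pose out of reach is approached as far as the arm can. A call with a gripper value outside its range is refused whole. The fingers move at their own pace and stop on an object; "force" is the grip in N (left out, the last holds). Time passes only in rows, so rows that do not move let the fingers close. It gives the time, the measured TCP pose, the force, the opening and the grip force at its end, in the units of the state.
- bot.read_state(): the state, without advancing time (a new reading comes with each control period).
- bot.camera(name): name is "scene" or "top"; returns the picture (384x512x3 uint8, blue, green, red); there is no depth.
- bot.get_calibration(name): a dict with "fx", "fy", "cx", "cy" (pixels), "rvec" (rotation vector, rad) and "tvec" (3), from world to camera coordinates, as OpenCV has them. Camera axes: x right, y down, z forward; pixel columns grow to the right and rows downward; lengths in mm; the calibration is good to about 2 mm. A picture is of the moment at which its call begins. get_calibration takes no time and is no camera call.
- bot.hand_in(): hands the job in; it is judged then, once.
The state is a dict: "clock": time; "joints": joint angles; "qd": joint speeds; "joint_efforts": joint torques, N m; "position": TCP position; "orientation": TCP orientation; "force": force on the tool from outside, world axes, zero at the start; "moment": the same for the moment, N m; "width": opening from 0.0 (shut) to 1.0 (fully open); "gripper_force": force on a finger pad.
Only numpy, scipy, OpenCV 4.12 (cv2) and the standard library are available. Lean on these libraries where they do the work, as an engineer would, in place of code of your own. Each camera call takes 0.05 s, during which the arm holds its last target. There are 200 camera calls.

### The job

One of the three gauge stations still shows pressure: its needle stands well away from zero. With the fingertips, gently press the vent plunger on that station's own valve block until its needle has come down to zero, then tap the window of the same gauge lightly from above to be sure that the needle is not sticking, and withdraw. Do not touch the other two stations, and leave the loose fittings that stand on the plates where they are.

Things in the scene. Friction and masses are not known exactly. Their poses are not given: they have to be found in the camera images.
- station_a: The station STILL SHOWING PRESSURE, one of three look-alikes fixed on the table in unknown order. Aluminium plate 200 x 130 x 8 mm; origin: centre of its underside; +x points from plunger to gauge, z up. Valve block 45 x 50 mm centred at x = -60 mm, top 58 mm above the table, collar to 68 mm, plunger above; round steel gauge 100 mm across, face up, centred at x = +45 mm, top at 78 mm.
- plunger_a_top (a point): Centre of the top of station_a's vent plunger: a flat black round head 28 mm across and 8 mm thick on a thin stem. It stands 92 mm above the table when fully out (80 mm when fully in), moves straight down and this point moves with it.
- plunger_a (a joint): How far station_a's plunger is pushed in, m: 0 out, 0.012 fully in against a rigid stop; starts between 0 and about 0.003. It slides with about 3.5 N of friction (more if moved fast), has no spring and stays where it is left.
- needle_a (a joint): Black needle of station_a's gauge (34 mm long), rad clockwise from the zero mark: about 2.1 to 2.8 at the start. It falls evenly as the plunger goes in, to 0 at the stop: 2.8 (1 - plunger/0.012); one scale division is 0.47. On every dial, seen from above with the plunger at the bottom, zero is the long mark at lower left (half past seven on a clock); the scale runs clockwise.
- window_a (a point): Centre of the top of station_a's gauge window: clear, flat, level, 98 mm across, 78 mm above the table (the dial with the needle lies 9 mm below it), z up.
- gauge_a (a joint): How far station_a's window with its steel bezel is pushed down on its rubber seal, m: 0 at rest, 0.004 at most, then rigid. About 1 N starts it moving, then 1.3 N per mm; it comes back by itself.
- station_b: A station like station_a (same sizes and axes) whose gauge already reads zero. Leave it alone.
- plunger_b_top (a point): Centre of the top of station_b's plunger, 92 mm above the table. Leave alone.
- window_b (a point): Centre of the top of station_b's gauge window, 78 mm above the table. Leave alone.
- station_c: A station like station_a (same sizes and axes) whose gauge already reads zero. Leave it alone.
- plunger_c_top (a point): Centre of the top of station_c's plunger, 92 mm above the table. Leave alone.
- window_c (a point): Centre of the top of station_c's gauge window, 78 mm above the table. Leave alone.
- union: loose steel pipe union standing on station_a's plate, 28 mm wide, 40 mm tall, 46 mm to one side of the plunger; leave it where it is. Origin: underside.
- coupling: loose brass coupling (cylinder 26 mm wide, 36 mm tall) standing on station_b's plate, 46 mm to one side of its plunger; leave it where it is. Origin: underside.
- plug: loose steel plug with a wide foot, 28 mm wide, 32 mm tall, standing on station_c's plate, 46 mm to one side of its plunger; leave it where it is. Origin: underside.
- big_nut: loose steel nut, 26 mm wide, 12 mm high, lying on station_a's plate beside the gauge; leave it where it is. Origin: underside.
- sleeve: loose brass sleeve, 24 mm wide, 25 mm tall, standing on station_c's plate beside the gauge; leave it where it is. Origin: underside.
Things that resemble listed ones, but are neither listed nor needed, are in the scene too. Leave any pink or turquoise look-alike of the station_a alone.

How it is judged:
By the outcome, as a careful person would: the job done as asked, in the order asked, and still so for the second after the job is handed in, with the robot touching nothing.
It also fails if it takes over 38 s, if anything falls off the work surface, if the arm or the gripper's body presses on something with over 40 N, if the wrist force passes 120 N, or if a joint passes its speed limit or range.

## Working session

There is one attempt and no reset: what is moved stays moved. The work goes in short steps, Python scripts to look and compute and a tool call to move; the robot and the scene stay as the last step left them, time stands still between calls to the robot, and variables do not carry over. Pictures are saved under pics/ and viewed, at most 10 in all, crops included, and the job is handed in when it is done.

Besides the shell and the picture viewer there is one more tool, called after "Call:" by a JSON object that holds its "fn" and its "kwargs", one argument or row to a line. carry_out: Moves the arm, as the interface text tells. Its arguments: {"type":"object","properties":{"commands":{"type":"string"},"force":{"type":"number"}},"required":["commands"]}

```bash
mkdir -p pics
python3 - <<'E'
from workcell import bot
import cv2
for n in("top","scene"):
    cv2.imwrite(f"pics/{n}0.png",bot.camera(n)); print({k:v for k,v in bot.get_calibration(n).items()})
s=bot.read_state();print(s)
E
```

```text
{'fx': 470.2488339466562, 'fy': 470.2488339466562, 'cx': 254.9456185753893, 'cy': 184.09167646769433, 'rvec': array([ 2.18552446, -2.21586492,  0.04430076]), 'tvec': array([  53.41291441,  437.53767544, 1299.69750781])}
{'fx': 420.9137545169935, 'fy': 420.9137545169935, 'cx': 252.40941129715694, 'cy': 190.1106882301954, 'rvec': array([ 1.91772142,  1.68123236, -0.59435409]), 'tvec': array([-106.23912215, -261.91194314, 1348.01231222])}
{'clock': 0.1, 'joints': array([ 1.25758493e+00,  3.53590112e-01,  1.63404414e+00,  1.22350017e-05,
        1.15518457e+00, -2.41461266e-03]), 'qd': array([ 0.00089281, -0.00190406, -0.00119067, -0.0003554 , -0.00057001,
       -0.00071564]), 'joint_efforts': array([ 2.83062409e-04, -5.94897974e+01, -3.34930587e+01,  6.99113449e-02,
        1.82185869e-02,  3.94741647e-06]), 'position': array([191.00697457, 594.64190934, 213.9384353 ]), 'orientation': array([[-9.52088687e-01,  3.05821814e-01, -3.88450365e-04],
       [ 3.05822060e-01,  9.52087976e-01, -1.16306573e-03],
       [ 1.41480520e-05, -1.22613841e-03, -9.99999248e-01]]), 'force': array([-0.64224879, -0.65013383, -0.20073279]), 'moment': array([-0.01446824, -0.00837655,  0.0307315 ]), 'gripper_force': 0.0, 'width': 0.9988916783621178}
```

View pics/top0.png

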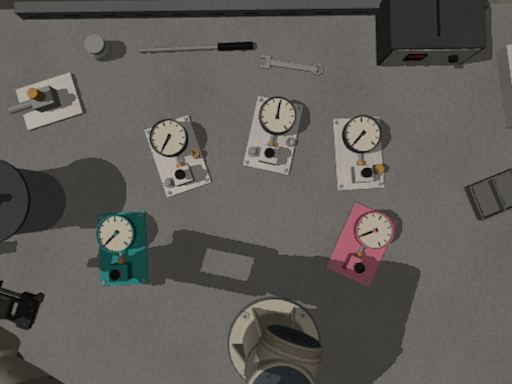

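View pics/scene0.png

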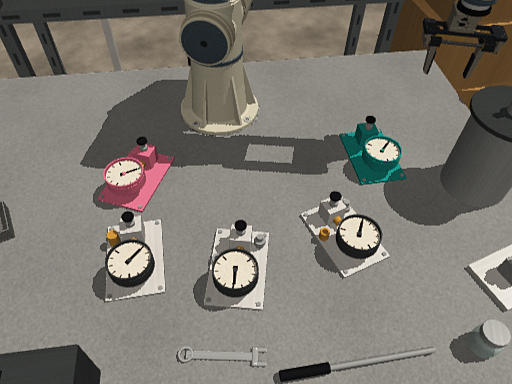

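Candidates in the top view are grey stations with gauges at (168,138), (277,116) and (361,133). The teal (115,233) and pink (374,230) ones are look-alikes. The needle of the middle one points to 12 o'clock, and the other two sit at lower left. I'll check this in one crop and measure.

```bash
cat > h.py <<'E'
import numpy as np,cv2
from workcell import bot
def cal(n):
    c=bot.get_calibration(n);K=np.array([[c['fx'],0,c['cx']],[0,c['fy'],c['cy']],[0,0,1.]])
    return K,np.array(c['rvec'],float),np.array(c['tvec'],float)
def ray(n,u,v,z):
    K,r,t=cal(n);R=cv2.Rodrigues(r)[0];d=R.T@np.linalg.inv(K)@[u,v,1];o=-R.T@t
    return o+d*(z-o[2])/d[2]
def proj(n,P):
    K,r,t=cal(n);return cv2.projectPoints(np.array(P,float).reshape(-1,1,3),r,t,K,None)[0].reshape(-1,2)
E
python3 - <<'E'
import cv2
a=cv2.imread("pics/top0.png")[85:205,135:395]
b=cv2.imread("pics/scene0.png")[205:315,195:295]
a=cv2.resize(a,None,fx=3,fy=3,interpolation=2)
b=cv2.resize(b,None,fx=2.2,fy=2.2,interpolation=2)
import numpy as np
o=np.zeros((a.shape[0]+b.shape[0],a.shape[1],3),'uint8');o[:a.shape[0]]=a;o[a.shape[0]:,:b.shape[1]]=b
print(o.shape);cv2.imwrite("pics/crop1.png",o)
E
```

```text
(602, 780, 3)
```

View pics/crop1.png

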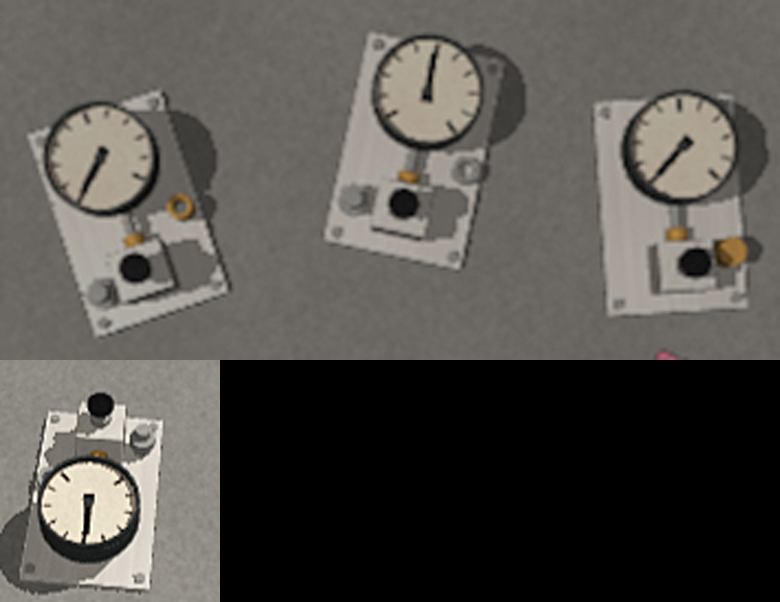

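The middle station is station_a: its needle points up, the union is at crop (355,198) and the nut at (468,170). The left and right needles rest on the lower-left zero mark. Next I'll measure the plunger and gauge in both views.

```bash
cat >> h.py <<'E'
def blob(img,u,v,f,r=14):
    u,v=int(u),int(v);m=f(img[v-r:v+r,u-r:u+r]).astype('uint8')
    n,l,s,c=cv2.connectedComponentsWithStats(m);k=l[r,r]
    return c[k]+[u-r,v-r],s[k,4]
E
python3 - <<'E'
from h import *
t=cv2.imread("pics/top0.png");s=cv2.imread("pics/scene0.png")
dk=lambda a:a.max(2)<50
pt,n1=blob(t,269,153,dk);ps,n2=blob(s,240,225,dk)
li=lambda a:a.min(2)>130
def dial(im,u,v,r):
    # dark rim+dial: fit ellipse to the hull of the light dial face
    m=np.zeros(im.shape[:2],'uint8');cv2.circle(m,(u,v),r,1,-1)
    m&=((im[...,2].astype(int)-im[...,0]>12)&(im.max(2)>130)).astype('uint8')
    h=cv2.convexHull(cv2.findNonZero(m));return cv2.fitEllipse(h)
et=dial(t,277,116,19);es=dial(s,235,272,24)
print(pt,n1,ps,n2,et,es)
for z in(92,89):print('plunger',z,ray('top',*pt,z),ray('scene',*ps,z-2))
print('dial',ray('top',*et[0],69),ray('scene',*es[0],69))
print(bot.read_state()['position'])
E
```

```text
[269.22857143 152.32857143] 70 [240.11764706 225.04901961] 102 ((277.73773193359375, 114.84955596923828), (32.58294677734375, 33.03824996948242), 8.600858688354492) ((235.81883239746094, 269.70941162109375), (36.252994537353516, 45.594940185546875), 90.71443939208984)
plunger 92 [517.40018831   8.9080984   92.        ] [521.9964625    7.38094558  90.        ]
plunger 89 [517.7243013    8.81405594  89.        ] [519.91494468   7.58779325  87.        ]
dial [620.01468302 -16.04360459  69.        ] [621.65585548 -13.78946135  69.        ]
[191.00697457 594.64190934 213.9384353 ]
```

Call:
{"fn": "carry_out", "kwargs": {
  "commands": "-41 -38 0 0 0;-41 -38 0 0 0;-41 -38 0 0 0;-41 -38 0 0 0;-41 -38 0 0 0;-41 -38 0 0 0;-41 -38 0 0 0;-41 -38 0 0 0;-41 -38 0 0 0;-41 -38 0 0 0;-41 -38 0 0 0;-40 -38 0 0 0",
  "force": 20
}}

```text
clock: 1.6
position: [519.7, 8.9, 214.5]
orientation: [[-0.952, 0.306, -0.0], [0.306, 0.952, 0.0], [0.0, 0.0, -1.0]]
force: [0.2, 0.5, 0.1]
width: 0.004
gripper_force: 0.0
```

```bash
cat > go.py <<'E'
import sys
from h import *
s=bot.read_state();T=np.array([float(x) for x in sys.argv[1:4]])
print(s['clock'],s['position'].round(1),s['force'].round(2),round(s['width'],3),'tool shift',(s['orientation'].T@(T-s['position'])).round(1))
E
python3 go.py 518 8.3 110
```

```text
1.6 [519.7   8.9 214.5] [0.17 0.49 0.1 ] 0.004 tool shift [  1.4  -1.1 104.5]
```

Call:
{"fn": "carry_out", "kwargs": {
  "commands": "1 -1 35 0 0;0 0 35 0 0;0 0 25 0 0;0 0 12 0 0;0 0 0 0 0"
}}

```text
clock: 2.22
position: [517.5, 10.1, 107.1]
orientation: [[-0.952, 0.306, -0.001], [0.306, 0.952, -0.0], [0.001, -0.0, -1.0]]
force: [0.3, -0.4, 0.1]
width: 0.008
gripper_force: 0.0
```

Run:
```python
from h import *
im=bot.camera("scene");c=cv2.resize(im[150:310,150:330],None,fx=3.5,fy=3.5,interpolation=2)
cv2.imwrite("pics/s2.png",c)
s=bot.read_state();print(s['position'],s['force'],(proj('scene',s['position'])-[150,150])*3.5,(proj('scene',[518,8.3,90])-[150,150])*3.5)
```

```text
[518.08532433  10.15462538 107.88177853] [-0.70625953  0.41961695 -0.47321294] [[318.6838037  241.10921221]] [[316.10606661 257.47653807]]
```

View pics/s2.png

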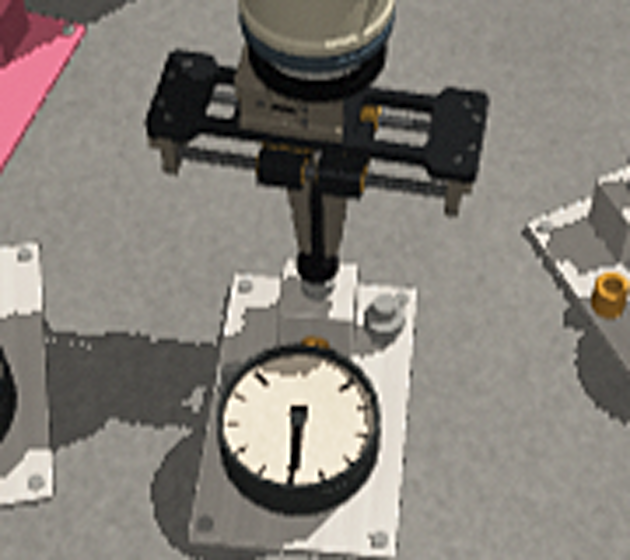

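The fingertips sit right over the head, at crop (316,268), and the needle still points up. I'll lower slowly and watch the force.

Call:
{"fn": "carry_out", "kwargs": {
  "commands": "-0.5 -1.5 6 0 0;0 0 5 0 0;0 0 2 0 0;0 0 1 0 0;0 0 1 0 0;0 0 1 0 0;0 0 1 0 0;0 0 1 0 0;0 0 1 0 0;0 0 1 0 0"
}}

```text
clock: 3.52
position: [518.0, 8.5, 87.7]
orientation: [[-0.952, 0.306, 0.0], [0.306, 0.952, -0.0], [-0.0, 0.0, -1.0]]
force: [-1.1, 0.7, 2.6]
width: 0.004
gripper_force: 1.7
```

Call:
{"fn": "carry_out", "kwargs": {
  "commands": "0 0 1 0 0;0 0 1 0 0;0 0 1 0 0;0 0 1 0 0"
}}

```text
clock: 4.03
position: [518.0, 8.5, 83.5]
orientation: [[-0.952, 0.306, 0.0], [0.306, 0.952, -0.0], [-0.0, 0.0, -1.0]]
force: [-0.1, -0.9, 2.9]
width: 0.005
gripper_force: 1.7
```

Run:
```python
from h import *
im=bot.camera("scene");c=cv2.resize(im[200:300,190:290],None,fx=5,fy=5,interpolation=2)
cv2.imwrite("pics/s3.png",c)
for i in range(3):
    s=bot.read_state();print(s['clock'],s['position'],s['force'])
    if i<2: bot.camera("top")
```

```text
4.075 [517.9456193    8.50790004  83.42600964] [-0.40079931 -0.04525252  2.32684425]
4.125 [517.9597963    8.54094003  83.43480705] [0.08690392 0.47563618 0.98340824]
4.175 [517.92738251   8.53600478  83.42616045] [ 0.02943514 -0.28157873  0.91473467]
```

View pics/s3.png

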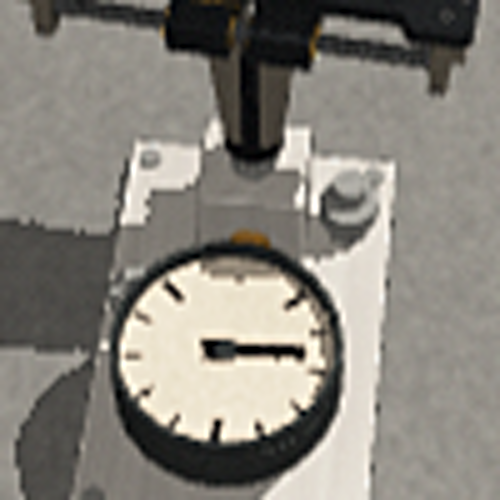

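The needle (300,350) is falling toward the long zero mark at upper right (295,298), with about 3.4 mm left.

Call:
{"fn": "carry_out", "kwargs": {
  "commands": "0 0 1 0 0;0 0 1 0 0;0 0 0.5 0 0;0 0 0.5 0 0"
}}

```text
clock: 4.68
position: [518.0, 8.5, 80.6]
orientation: [[-0.952, 0.306, 0.0], [0.306, 0.952, -0.0], [-0.0, 0.0, -1.0]]
force: [-0.8, 0.2, 4.3]
width: 0.005
gripper_force: 1.6
```

Call:
{"fn": "carry_out", "kwargs": {
  "commands": "0 0 0.4 0 0;0 0 0.3 0 0;0 0 0 0 0"
}}

```text
clock: 5.05
position: [518.0, 8.5, 80.3]
orientation: [[-0.952, 0.306, 0.0], [0.306, 0.952, 0.0], [-0.0, 0.0, -1.0]]
force: [-2.8, 0.4, 9.2]
width: 0.005
gripper_force: 4.5
```

Call:
{"fn": "carry_out", "kwargs": {
  "commands": "0 0 0.3 0 0;0 0 0 0 0"
}}

```text
clock: 5.3
position: [518.0, 8.5, 80.3]
orientation: [[-0.952, 0.306, 0.0], [0.306, 0.952, 0.0], [-0.0, 0.0, -1.0]]
force: [-3.6, -0.1, 12.5]
width: 0.003
gripper_force: 6.3
```

```bash
python3 - <<'E'
from h import *
im=bot.camera("scene");c=cv2.resize(im[200:300,190:290],None,fx=5,fy=5,interpolation=2)
cv2.imwrite("pics/s4.png",c)
E
python3 go.py 620.8 -15 110
```

```text
5.35 [518.    8.5  80.3] [-3.54 -0.18 12.37] 0.008 tool shift [-105.1    9.   -29.7]
```

View pics/s4.png

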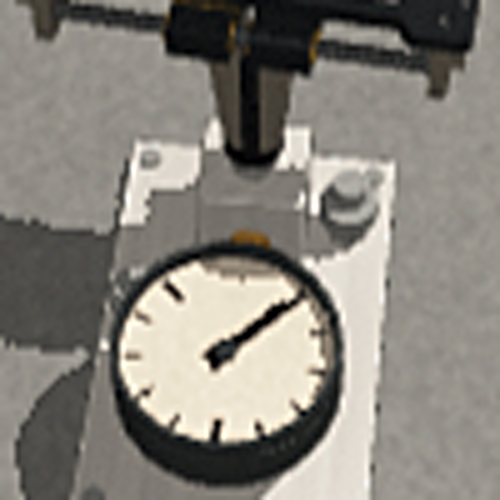

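The needle lies on the long zero mark (295,298) and the plunger is at its stop: force rises but z doesn't change. Now I'll lift, move over the window and descend.

Call:
{"fn": "carry_out", "kwargs": {
  "commands": "0 0 -1 0 0;0 0 -4 0 0;0 0 -15 0 0;0 0 -12 0 0;-25 2 0 0 0;-40 4 0 0 0;-30 3 0 0 0;-10 0 0 0 0;0 0 12 0 0;0 0 8 0 0;0 0 3 0 0;0 0 0 0 0"
}}

```text
clock: 6.85
position: [620.0, -14.9, 88.3]
orientation: [[-0.952, 0.306, -0.001], [0.306, 0.952, 0.0], [0.001, -0.0, -1.0]]
force: [0.3, -0.4, 0.6]
width: 0.005
gripper_force: 0.0
```

```bash
python3 go.py 620.8 -15 78
```

```text
6.85 [620.  -14.9  88.3] [ 0.27 -0.35  0.61] 0.005 tool shift [-0.8  0.1 10.3]
```

Call:
{"fn": "carry_out", "kwargs": {
  "commands": "0 0 5 0 0;0 0 2 0 0;0 0 1.5 0 0;0 0 1 0 0;0 0 1 0 0;0 0 1 0 0"
}}

```text
clock: 7.6
position: [620.7, -15.0, 77.2]
orientation: [[-0.952, 0.306, 0.0], [0.306, 0.952, 0.0], [-0.0, 0.0, -1.0]]
force: [-1.4, 0.6, 3.1]
width: 0.002
gripper_force: 1.3
```

Call:
{"fn": "carry_out", "kwargs": {
  "commands": "0 0 0.5 0 0;0 0 0 0 0"
}}

```text
clock: 7.85
position: [620.7, -15.1, 76.8]
orientation: [[-0.952, 0.306, 0.0], [0.306, 0.952, -0.0], [-0.0, 0.0, -1.0]]
force: [-1.7, 0.4, 3.4]
width: 0.006
gripper_force: 1.6
```

Call:
{"fn": "carry_out", "kwargs": {
  "commands": "0 0 -2 0 0;0 0 -8 0 0;0 0 -20 0 0;0 0 -40 0 0;0 0 -50 0 0;0 0 -30 0 0;0 50 0 0 0;0 50 0 0 0;0 50 0 0 0;0 30 0 0 0;0 0 0 0 0;0 0 0 0 0"
}}

```text
clock: 9.35
position: [675.5, 155.7, 227.3]
orientation: [[-0.952, 0.306, 0.0], [0.306, 0.952, -0.0], [-0.0, -0.0, -1.0]]
force: [-0.6, -0.7, 1.1]
width: 0.002
gripper_force: 0.0
```

```bash
python3 - <<'E'
from h import *
im=bot.camera("top");c=cv2.resize(im[85:205,135:395],None,fx=3,fy=3,interpolation=2)
cv2.imwrite("pics/t5.png",c)
E
python3 go.py 620.8 -15 78
```

```text
9.4 [675.4 155.3 227.2] [ 0.58  0.6  -0.57] 0.004 tool shift [  -0.2 -178.8  149.2]
```

View pics/t5.png

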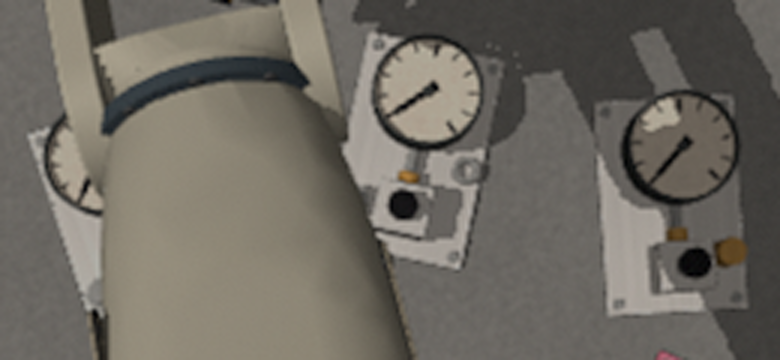

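The needle of station_a at crop (432,90) now points to the lower-left zero mark (388,115). The nut is still at (468,170), and the arm is clear.

```bash
python3 -c "
from workcell import bot
print(bot.hand_in())"
```

```text
the job is handed in; nothing more can be done
None
```

I vented station_a (the middle grey one) down to zero, tapped its window with about 3.4 N, withdrew the arm, and handed the job in at about 9.4 s on the robot's clock.

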